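# Feed the drilling jig block along the sprung fence with a push stick

## Task

Pick up the push stick, set its nose in the step of the jig block and press the block squarely against the sprung fence; then feed it along the fence, pressed firmly but gently all the way, until it is snug against the end stop. Keep the gripper off the block. Leave the block against fence and stop, and lay the push stick flat on the bench, off the jig board.

Things in the scene. Friction and masses are not known exactly. Their poses are not given: they have to be found in the camera images.
- jig_top (a point): Plywood jig board, 190 x 350 mm, fixed; this is the centre of its top face, 12 mm above the bench. Its x axis points across to the fence, its y axis along the fence in the feed direction ('jig x, y'). A back rail, 40 mm above the bench, stands at x = 83 to 95 mm; an arm with a brass drill bush hangs over the lane at y = 94 to 116, x over 24 mm, 80 to 102 mm above the bench.
- fence_line (a point): Nominal fence face: fixed point at jig x = 45, y = 0 mm, 30 mm above the bench, axes as jig_top. The fence, a grey metal bar 290 mm long (jig y -165 to 125), 43 mm above the bench, is set by hand: its true face is parallel but up to 12 mm to either side of this line: find it by feel. It yields to +x on springs of 5 N/mm, 9 mm at most. Press it with 4 to 9 N, never over 13.
- stop_face (a point): Middle of the end stop's face: dark steel, fixed, 38 mm high above the bench, jig x -21 to 45; the face looks to -y of the jig at jig y = 140 mm. Axes as jig_top. The block is home when its front end meets it (block centre 65 mm before the face); over 25 N on it is too hard.
- block_center (a point): Wooden jig block, 0.25 to 0.5 kg, on the jig board, 130 mm long (y axis, front at +65), 30 mm high; clamped brass tube on top, 46 mm in all. Point: mid-length, middle of the full width, 15 mm up. Flat side x = +23 goes to the fence. Front part (y 8 to 65) is x -23 to 23 mm, rear part only x 3 to 23: a step on the side away from the fence. Starts clear of the fence, askew.
- block_corner (a point): Inside corner of the block's step (block x 3, y 8 mm, 15 mm up), axes as block_center: one face of the step (26 mm wide) looks to the rear (-y), the other (73 mm long) looks away from the fence (-x). The stick's nose (9 mm radius) sits there with its axis at x = -9, y = -9 mm from this corner and pushes the block onto the fence and forward. The block's friction on the board takes 1 to 4 N.
- stick_center (a point): Push stick of pale wood, 0.07 kg, lying flat on the bench: straight bar 18 mm wide (y), 26 mm high, 191 mm long along x, round nose of 9 mm radius at +x, disc heel of 13 mm radius at -x. Point: where to grip it across, half-way up (13 mm), 90 mm behind the front of the nose.
- stick_nose (a point): Axis of the push stick's round nose, half-way up, 81 mm ahead (+x) of stick_center; nose radius 9 mm.
- weight: Iron steelyard weight, 60 mm wide and 58 mm high, standing on the bench; leave alone. Origin at the centre of its underside.
- tin: Steel tin, 64 mm wide and 90 mm high, standing on the bench; leave alone. Origin at the centre of its underside.
- pan: Steel scale pan, 140 mm wide and 35 mm high, on the bench; leave alone. Origin at the centre of its underside.
There are look-alikes about, which are no part of the job. What is meant by the part that bears stick_center is not blue, purple or turquoise, and is the larger of those in its own colour.

How it is judged:
On the way, in this order (a step that is already met when the one before it is completed fails the run):
1. the push stick is picked up (height (world z) of stick_center above 0.03 m and contact force between the fingers and stick above 1 N), for 0.2 s.
2. near its start the block is pressed square against the fence by the stick, with 2 to 12 N (y of block_center in the frame of jig_top below -0.01 m and contact force between block and fence between 2 and 12 N and contact force between stick and block above 1 N and angle between the y axis of block_center and the y axis of jig_top, either way round below 0.05 rad), for 0.2 s.
3. it passes the middle of the fence, still pressed by the stick with 2 to 12 N (y of block_center in the frame of jig_top between -0.005 and 0.03 m and contact force between block and fence between 2 and 12 N and contact force between stick and block above 1 N and angle between the y axis of block_center and the y axis of jig_top, either way round below 0.05 rad), for 0.1 s.
4. it nears the stop, still pressed by the stick with 2 to 12 N (y of block_center in the frame of jig_top between 0.032 and 0.068 m and contact force between block and fence between 2 and 12 N and contact force between stick and block above 1 N and angle between the y axis of block_center and the y axis of jig_top, either way round below 0.05 rad), for 0.1 s.
5. it bears on the stop (over 1 N) while pressed to the fence with 2 to 12 N (y of block_center in the frame of jig_top above 0.0725 m and contact force between block and stop above 1 N and contact force between block and fence between 2 and 12 N and contact force between stick and block above 1 N and angle between the y axis of block_center and the y axis of jig_top, either way round below 0.05 rad), for 0.2 s.
At the end, for the whole second after the job is handed in: The block lies still within 2.5 mm of the end stop and of the fence face and within 0.04 rad of square to the jig; the push stick lies still and flat (within 0.1 rad) on the bench top, not on the jig board (y of block_center in the frame of jig_top above 0.0725 m and angle between the y axis of block_center and the y axis of jig_top, either way round below 0.04 rad and x of block_center in the frame of fence above 0.0195 m and linear speed of each of block, stick below 0.02 m/s and height (world z) of stick_center below 0.018 m and angle between stick_center's own z axis and vertical below 0.1 rad); the robot touches nothing.
It fails at once if the block is pressed on the fence with more than 13 N (contact force between block and fence above 13 N).
It fails at once if the block is rammed into the stop with more than 25 N (contact force between block and stop above 25 N).
It fails at once if the gripper or arm touches the block (contact force between any of the fingers, the arm and block above 0.5 N).
It fails at once if while fed along, the block leaves the fence by more than 4 mm or goes askew by more than 0.1 rad, or it is ever lifted or tipped ((y of block_center in the frame of jig_top above -0.01 m and (x of block_center in the frame of fence below 0.018 m or angle between the y axis of block_center and the y axis of jig_top, either way round above 0.1 rad)) or (angle between block_center's own z axis and vertical above 0.12 rad or z of block_center in the frame of jig_top above 0.024 m)).
It fails at once if the weight, tin or scale pan is moved by more than 15 mm (distance of any of weight, tin, pan from where it was at the start of the episode above 0.015 m).
It also fails if it takes over 72 s, if anything falls off the work surface, if the arm or the gripper's body presses on something with over 40 N, if the wrist force passes 120 N, or if a joint passes its speed limit or range.

## Robot

A 6-joint arm with a two-finger parallel gripper is mounted at the origin on the work surface. World frame = base frame: x ahead of the robot, y to its left, z up, the work surface at z = 0. Lengths are in m, angles in rad, forces in N, time in s.
With the tool pointing down it reaches from about 0.35 to 0.975 m from the base axis. Payload 7.1 kg.
Tool frame: the origin (TCP) lies midway between the tips of the shut fingers; the grasp point (between the pads) lies 19 mm behind it; z points along the fingers, x is the direction in which the jaws open and shut, and the axes are right-handed (so a half turn about z gives the same grasp; the last joint's range is limited). The gripper opens to 88 mm and grips with 3 to 60 N. Pads are 20 mm wide; open, the fingers measure 115 mm over their backs; the gripper's body (75 mm by 178 mm) begins 61 mm behind the grasp point.
Start: joints at [-1.134, 0.423, 1.63, -0, 1.089, -0.019], TCP at [0.275, -0.561, 0.223] pointing down, gripper open.
Joint ranges: [-3, 3], [-0.9, 2.11], [0.09, 2.58], [-1.31, 4.45], [0.11, 2.69], [-2.54, 2.54]. Speed limits (rad/s): [2.39, 2.39, 3.01, 3.14, 3.14, 3.14].

## Interface

Orientations are given as a unit quaternion [w, x, y, z].
In Python, from station import move_pose, movel, movej, command_gripper, wait, inverse_kinematics, read_camera, camera_info, MotionError, job_done, get_time, get_joint_pos, get_qvel, get_effort, get_tcp_pos, get_ee_rot, get_ft_force, get_ft_torque, get_grip_width gives the robot as it stands. Calls block until the motion is done:
- move_pose(position, orientation): joint-space move of the TCP to a pose.
- movel(position, frame=None, v=0.15, until_force=None): straight line of the TCP; frame=None keeps the orientation; v is the mean speed in m/s. With until_force (N) it stops when the force on the tool has changed by that much, and returns True; else False.
- movej(angles): joint-space move.
- command_gripper(opening): opening from 0.0 (shut) to 1.0 (fully open); the grip force is fixed at half the most; returns when the fingers have stopped.
- wait(seconds).
- inverse_kinematics(position, orientation): joint angles nearest the present ones, or None.
- read_camera(name): name is "scene" or "top" or "wrist"; returns the picture (384x512x3 uint8, red, green, blue); there is no depth.
- camera_info(name): a dict with "intrinsics" (3x3 intrinsics, pixels), "dist" ([k1, k2, p1, p2, k3] as OpenCV has them; the pictures are not rectified), "T" (4x4, takes a point from camera to world coordinates); the wrist camera has in their place "tool_from_camera" (4x4, takes a point from camera to tool coordinates, whose origin is the TCP and whose axes are the tool frame's). Camera axes: x right, y up, looking along -z (the intrinsics and any distortion apply to the point x, -y, -z); pixel columns grow to the right and rows downward; lengths in m; the calibration is good to about 2 mm. A picture is of the moment at which its call begins: read the wrist's pose just before it. camera_info takes no time and is no camera call.
A pose or a line that the arm cannot do raises MotionError and nothing moves.
- job_done(): hands the job in, once; it reports no verdict.
Readings, each from a call of its own:
- get_time(): time.
- get_joint_pos(): joint angles.
- get_qvel(): joint speeds.
- get_effort(): joint torques, N m.
- get_tcp_pos(): TCP position.
- get_ee_rot(): TCP orientation.
- get_ft_force(): force on the tool from outside, world axes, zero at the start.
- get_ft_torque(): the same for the moment, N m.
- get_grip_width(): opening from 0.0 (shut) to 1.0 (fully open).
Only numpy, scipy, OpenCV 4.12 (cv2) and the standard library are available. Lean on these libraries where they do the work, as an engineer would, in place of code of your own. Each camera call takes 0.05 s, during which the arm holds its last target.

## Working session

There is one attempt and no reset: what is moved stays moved. The work goes in short steps, each a Python script; the robot and the scene stay as the last script left them, time stands still between calls to the robot, and variables do not carry over. Pictures are saved under pics/ and viewed, and the job is handed in when it is done.

```bash
ls; mkdir -p pics; python3 - <<'E'
from station import *
import cv2
for n in ("scene","top","wrist"):
    im=read_camera(n); cv2.imwrite(f"pics/{n}0.png",im[:,:,::-1])
    i=camera_info(n); print(n,i)
print(get_time(),get_tcp_pos(),get_ee_rot(),get_ft_force())
E
```

```text
pics
scene {'intrinsics': array([[450.40744199,   0.        , 255.29797489],
       [  0.        , 450.40744199, 187.73222284],
       [  0.        ,   0.        ,   1.        ]]), 'dist': array([-0.07245787,  0.        ,  0.        ,  0.        ,  0.        ]), 'T': array([[ 0.36743417, -0.53797004,  0.75867013,  1.46155696],
       [ 0.9300208 ,  0.20611689, -0.30426493, -0.4133094 ],
       [ 0.00731069,  0.81737633,  0.57605771,  0.80845853],
       [ 0.        ,  0.        ,  0.        ,  1.        ]])}
top {'intrinsics': array([[484.5928153 ,   0.        , 253.2927942 ],
       [  0.        , 484.5928153 , 190.44272045],
       [  0.        ,   0.        ,   1.        ]]), 'dist': array([-0.15873382,  0.        ,  0.        ,  0.        ,  0.        ]), 'T': array([[-2.18559412e-02,  9.95112719e-01, -9.62963912e-02,
         3.35167497e-01],
       [-9.99754733e-01, -2.20987458e-02, -1.45553092e-03,
        -6.42234930e-03],
       [-3.57644680e-03,  9.62409609e-02,  9.95351640e-01,
         1.62969409e+00],
       [ 0.00000000e+00,  0.00000000e+00,  0.00000000e+00,
         1.00000000e+00]])}
wrist {'intrinsics': array([[335.17751108,   0.        , 250.02839919],
       [  0.        , 335.17751108, 186.08293419],
       [  0.        ,   0.        ,   1.        ]]), 'dist': array([-0.0926529,  0.       ,  0.       ,  0.       ,  0.       ]), 'tool_from_camera': array([[ 9.99999940e-01, -3.01790318e-05,  3.44206593e-04,
        -7.56753108e-06],
       [ 7.19931170e-05, -9.56116662e-01, -2.92986218e-01,
        -7.96462330e-02],
       [ 3.37943699e-04,  2.92986225e-01, -9.56116602e-01,
        -1.61699113e-01],
       [ 0.00000000e+00,  0.00000000e+00,  0.00000000e+00,
         1.00000000e+00]])}
0.15 [ 0.27493682 -0.56079823  0.222065  ] [-3.22817965e-04  8.48573067e-01 -5.29077872e-01 -5.01659859e-04] [ 0.87328954 -0.13204817 -0.34205014]
```

View pics/top0.png

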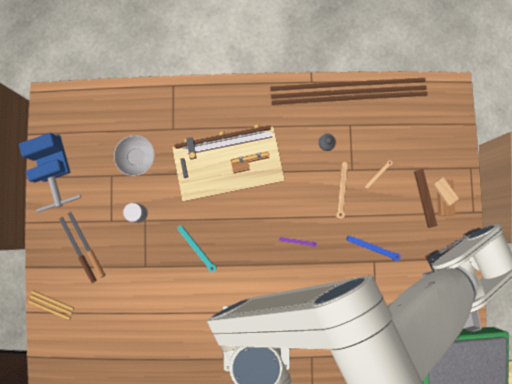

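View pics/scene0.png

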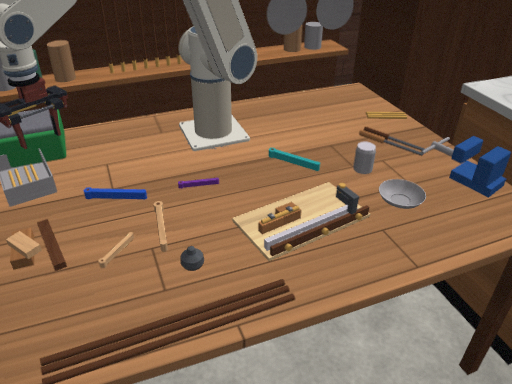

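View pics/wrist0.png

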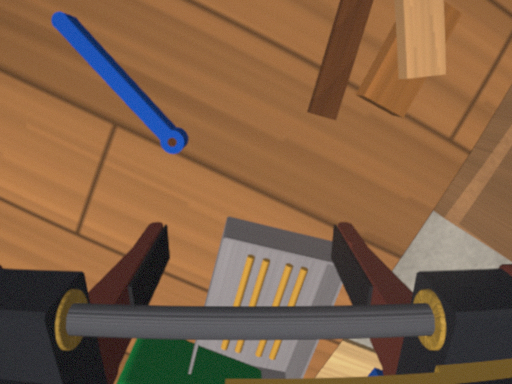

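The top view shows the jig board around (228,162), with the larger pale stick from (344,165) to (340,215) and a smaller pale look-alike at (379,174). I'll enlarge these.

```bash
python3 - <<'E'
import cv2
im=cv2.imread("pics/top0.png")
cv2.imwrite("pics/top0_jig.png",cv2.resize(im[120:208,168:292],None,fx=6.4,fy=6.4,interpolation=cv2.INTER_CUBIC))
cv2.imwrite("pics/top0_stick.png",cv2.resize(im[150:230,310:410],None,fx=7,fy=7,interpolation=cv2.INTER_CUBIC))
E
```

```text
(no output)
```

View pics/top0_jig.png

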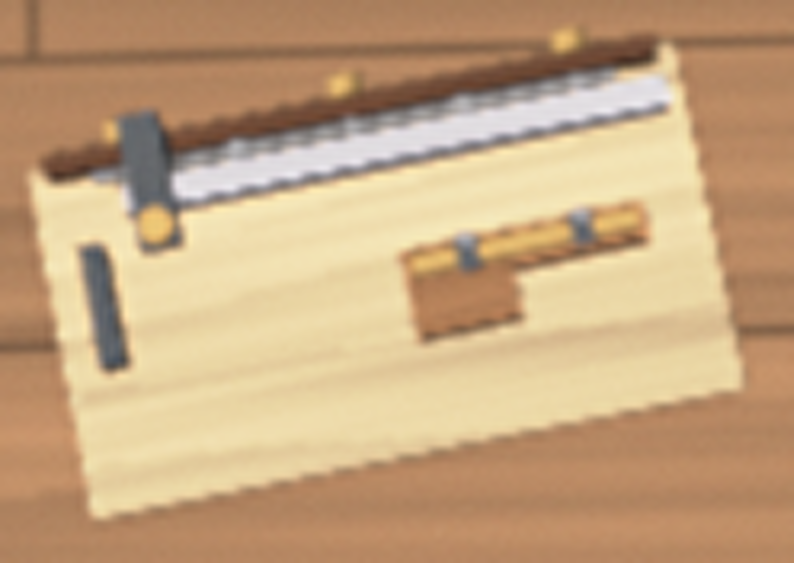

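View pics/top0_stick.png

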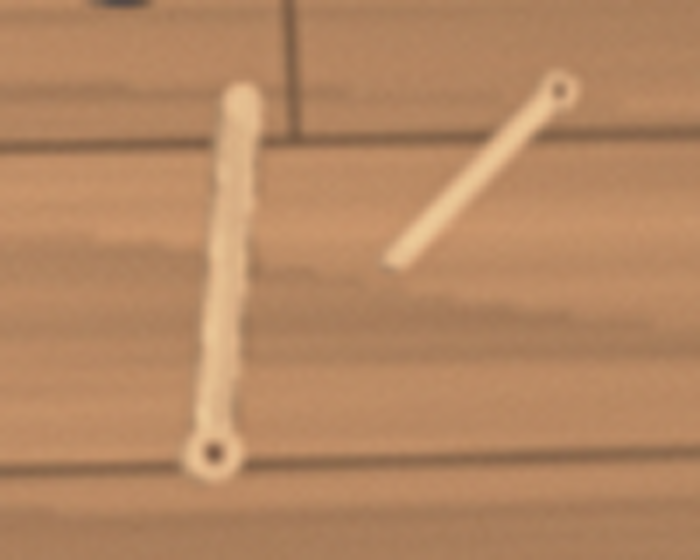

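```bash
cat > h.py <<'E'
from station import *
import numpy as np, cv2
from scipy.spatial.transform import Rotation as R
def px2w(cam,uv,z,T=None):
    i=camera_info(cam); T=i["T"] if T is None else T
    p=cv2.undistortPoints(np.array(uv,float).reshape(-1,1,2),i["intrinsics"],i["dist"]).reshape(-1,2)
    d=np.c_[p[:,0],-p[:,1],-np.ones(len(p))]@T[:3,:3].T
    o=T[:3,3]
    return o+d*((z-o[2])/d[:,2])[:,None]
def w2px(cam,P,T=None):
    i=camera_info(cam); T=i["T"] if T is None else T
    P=np.array(P,float).reshape(-1,3)
    c=(P-T[:3,3])@T[:3,:3]
    c=c*np.array([1,-1,-1])
    return cv2.projectPoints(c,np.zeros(3),np.zeros(3),i["intrinsics"],i["dist"])[0].reshape(-1,2)
def wristT():
    q=np.array(get_ee_rot()); p=np.array(get_tcp_pos())
    T=np.eye(4);T[:3,:3]=R.from_quat(q[[1,2,3,0]]).as_matrix();T[:3,3]=p
    return T@camera_info("wrist")["tool_from_camera"]
def down(a):
    "tool down, tool x (jaw axis) at world yaw a"
    m=np.array([[np.cos(a),np.sin(a),0],[np.sin(a),-np.cos(a),0],[0,0,-1]]) 
    q=R.from_matrix(m).as_quat(); return q[[3,0,1,2]]
E
python3 - <<'E'
from h import *
f=lambda L,o,s:[(u/s+o[0]-.5+.5/s,v/s+o[1]-.5+.5/s) for u,v in L]
print("stick nose,heel",px2w("top",f([(241,103),(214,453)],(310,150),7),.026))
c=px2w("top",f([(30,178),(665,45),(742,390),(97,520)],(168,120),6.4),.012);print("jig",c,c.mean(0))
b=px2w("top",f([(404,252),(645,207),(648,240),(518,270),(523,318),(420,340)],(168,120),6.4),.042);print("block",b)
print(get_ft_force(),get_ee_rot(),get_joint_pos())
E
```

```text
stick nose,heel [[ 0.5718427  -0.31076411  0.026     ]
 [ 0.40427098 -0.29106897  0.026     ]]
jig [[ 0.6450276   0.26853465  0.012     ]
 [ 0.70873837 -0.07079573  0.012     ]
 [ 0.5229402  -0.10637598  0.012     ]
 [ 0.46188491  0.23374815  0.012     ]] [0.58464777 0.08127777 0.012     ]
block [[ 0.59532852  0.06850496  0.042     ]
 [ 0.61613996 -0.05692817  0.042     ]
 [ 0.59876618 -0.05803905  0.042     ]
 [ 0.58453844  0.00963457  0.042     ]
 [ 0.55940136  0.00757208  0.042     ]
 [ 0.54914171  0.0610012   0.042     ]]
[ 0.87328954 -0.13204817 -0.34205014] [-3.22817965e-04  8.48573067e-01 -5.29077872e-01 -5.01659859e-04] [-1.13402275e+00  4.23692782e-01  1.63050962e+00 -6.35234293e-06
  1.08858334e+00 -1.89925466e-02]
```

```bash
python3 - <<'E'
from h import *
a=np.radians(-96.7)
print(inverse_kinematics([0.491,-0.301,.12],down(a)))
print(inverse_kinematics([0.53,0.05,.06],down(np.radians(-44.5))))
t=get_time();move_pose([0.491,-0.301,.12],down(a));print(get_time()-t)
T=wristT();im=read_camera("wrist");cv2.imwrite("pics/w1.png",im[:,:,::-1]);np.save("w1T.npy",T)
print(get_tcp_pos(),get_ft_force())
E
```

```text
[-5.70612814e-01  4.89114163e-01  1.80754639e+00 -4.44089210e-16
  8.44932101e-01  1.11712057e+00]
[ 7.17057951e-02  5.37967153e-01  1.92584865e+00 -4.44089210e-16
  6.77776848e-01  8.48377312e-01]
1.3250000000000002
[ 0.49096418 -0.30193328  0.12034466] [ 0.77448228 -0.57764869  0.78529384]
```

View pics/w1.png

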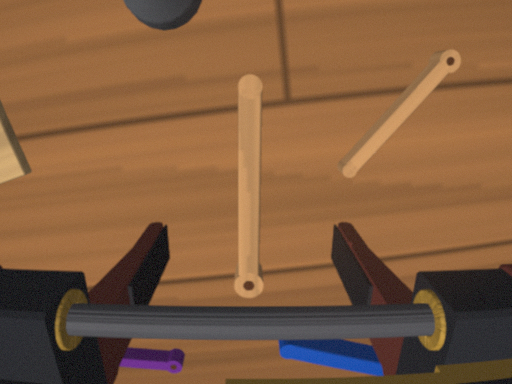

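The stick is centred between the fingers, with its nose at (251,86) and its heel at (248,285).

```bash
python3 - <<'E'
from h import *
T=np.load("w1T.npy")
p=px2w("wrist",[(251,86),(248.5,285)],.026,T);print(p)
n,h=p[0,:2],p[1,:2];d=n-h;print(np.linalg.norm(d),np.degrees(np.arctan2(d[1],d[0])));d/=np.linalg.norm(d)
print("centre",h+88*d/1000,n-.081*d)
E
```

```text
[[ 0.56893758 -0.31208471  0.026     ]
 [ 0.40147121 -0.29032003  0.026     ]]
0.16887476164917054 -7.404912272292204
centre [ 0.4887373  -0.30166153] [ 0.48861311 -0.30164538]
```

```bash
python3 - <<'E'
from h import *
q=down(np.radians(-97.2))
move_pose([0.4887,-0.3016,.06],q)
print(movel([0.4887,-0.3016,.004],q,v=.06,until_force=15),get_tcp_pos())
command_gripper(0.0);print(get_grip_width()*88)
movel([0.4887,-0.3016,.09],q,v=.08);wait(.3)
print(get_grip_width()*88,get_tcp_pos(),get_time())
T=wristT();im=read_camera("wrist");cv2.imwrite("pics/w2.png",im[:,:,::-1]);np.save("w2T.npy",T)
for k in range(8): print(get_ft_force(),get_ft_torque()); wait(.05)
E
```

```text
False [ 0.48890885 -0.30172597  0.00423554]
17.579429323910116
17.8111234249618 [ 0.48854318 -0.3015072   0.08965504] 5.5583
[-0.12087043 -0.09354148 -0.50200809] [ 0.02555294  0.01105962 -0.01843423]
[-0.02062373 -0.08971312 -1.53249232] [0.0522261  0.02622925 0.00711337]
[-0.15691401 -0.34083482 -1.5935827 ] [ 0.08261341  0.02609415 -0.02205171]
[ 0.92704858 -0.08421619 -0.59665752] [ 0.0820504   0.0036219  -0.01601898]
[-0.41725591  0.19171359 -0.32260948] [ 0.01506738 -0.06084642 -0.02547427]
[-0.0831553   0.61870969 -0.08228047] [ 0.02366852  0.01066396 -0.05631347]
[-0.86801541 -0.36958351 -0.26382506] [ 0.08164487  0.00407508 -0.01542574]
[-0.71722462 -0.37575157 -1.16441636] [0.04069248 0.0257785  0.00682147]
```

View pics/w2.png

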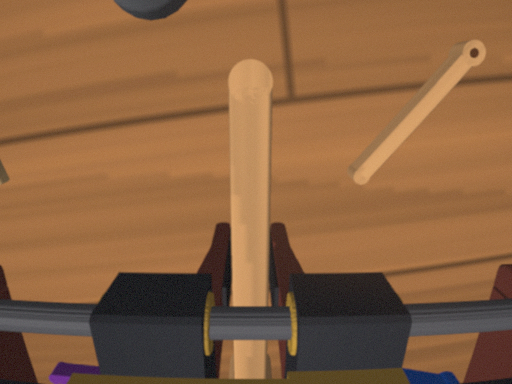

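```bash
python3 - <<'E'
from h import *
T=np.load("w2T.npy");tc=np.array([0.48854,-0.30151,.08966])
n=px2w("wrist",[(250.5,82)],.0897+.022,T)[0];print("nose",n, n[:2]-tc[:2], np.linalg.norm(n[:2]-tc[:2]))
q=down(np.radians(-44.5))
move_pose([0.50,-0.03,.2],q);wait(.2);print(get_tcp_pos(),get_time())
T=wristT();im=read_camera("wrist");cv2.imwrite("pics/w3.png",im[:,:,::-1]);np.save("w3T.npy",T)
E
```

```text
nose [ 0.56849518 -0.31230232  0.1117    ] [ 0.07995518 -0.01079232] 0.08068026824517151
[ 0.49991181 -0.03096342  0.19943124] 7.3333
```

View pics/w3.png

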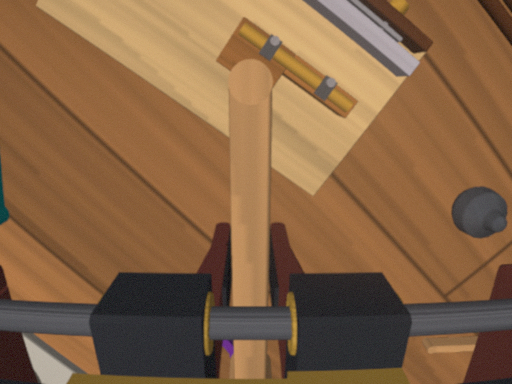

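```bash
python3 - <<'E'
from h import *
q=down(np.radians(-79.5))
move_pose([0.535,-0.08,.35],q);wait(.2);print(get_tcp_pos(),get_time())
T=wristT();im=read_camera("wrist");cv2.imwrite("pics/w4.png",im[:,:,::-1]);np.save("w4T.npy",T)
cv2.imwrite("pics/w4b.png",cv2.resize(im[0:190,0:260,::-1],None,fx=3,fy=3,interpolation=cv2.INTER_CUBIC))
E
```

```text
[ 0.5339628  -0.07948578  0.34799737] 8.275
```

View pics/w4b.png

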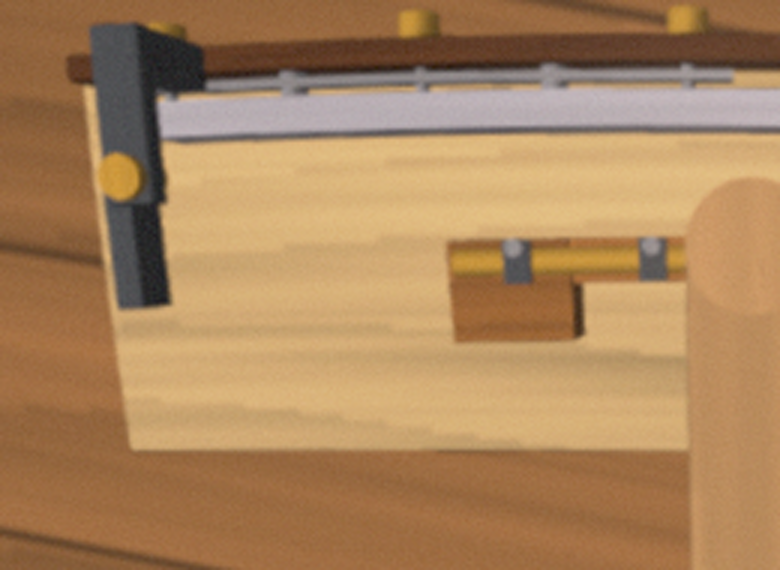

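```bash
python3 - <<'E'
from h import *
T=np.load("w4T.npy")
f=lambda L:[(u/3-1/3,v/3-1/3) for u,v in L]
c=px2w("wrist",f([(131,449),(83,84),(688,449)]),.012,T);print("jig",c)
d=c[1]-c[0];print(np.linalg.norm(d),np.degrees(np.arctan2(d[1],d[0])))
e=c[0]-c[2];yaw2=np.degrees(np.arctan2(e[1],e[0]))-90;print(yaw2)
for yaw in (10.5,):
    X=np.array([np.cos(np.radians(yaw)),np.sin(np.radians(yaw))]);Y=np.array([-X[1],X[0]])
    o=c[0][:2]+.095*X-.175*Y;print("jig_top",o)
    b=px2w("wrist",f([(447,241),(455,342),(574,342),(574,281)]),.042,T)[:,:2]
    print("block (fl,fr,rear out,inner) world",b,"jig",(b-o)@np.c_[X,Y]*1000)
    s=px2w("wrist",f([(162,140),(780,130)]),.043,T)[:,:2];print("fence top front edge",(s-o)@np.c_[X,Y]*1000)
    s=px2w("wrist",f([(157,206)]),.038,T)[:,:2];print("stop",(s-o)@np.c_[X,Y]*1000)
E
```

```text
jig [[ 0.46077133  0.23596929  0.012     ]
 [ 0.63768413  0.26789769  0.012     ]
 [ 0.51218313 -0.05104443  0.012     ]]
0.17977086239159373 10.230352272388997
10.155497666525278
jig_top [0.58607176 0.08121206]
block (fl,fr,rear out,inner) world [[0.5927233  0.07124487]
 [0.54834695 0.06256525]
 [0.55799303 0.00802308]
 [0.58510629 0.01185642]] jig [[  4.7237818  -11.01243685]
 [-40.49121646 -11.45976088]
 [-40.94618253 -66.84647893]
 [-13.58836134 -68.01832871]]
fence top front edge [[  52.86981793  118.06943942]
 [  50.80817477 -160.67989246]]
stop [[ 24.30144934 127.077097  ]]
```

Jig yaw is about 10.2° and its origin is (0.586, 0.081). The step's inner corner is at about jig (-14, -68) mm, and the fence looks to be at x≈51. Next I'll bring the nose down into the step region with some clearance.

```bash
cat >> h.py <<'E'
YAW=np.radians(10.2); O=np.array([.5860,.0812])
X=np.array([np.cos(YAW),np.sin(YAW)]);Y=np.array([-X[1],X[0]])
SA=YAW+np.radians(35); Q=down(SA-np.pi/2); L=.0808
SD=np.array([np.cos(SA),np.sin(SA)])
def tcp_for(nx,ny,z=.019):  # nose axis in jig mm
    p=O+X*nx/1000+Y*ny/1000-L*SD
    return [p[0],p[1],z]
def nose():
    p=np.array(get_tcp_pos()); n=p[:2]+L*SD-O   # assumes orientation Q
    return np.array([n@X,n@Y])*1000, p[2]*1000
def ft(n=10,dt=.02):
    a=[]
    for k in range(n):
        a.append(np.r_[get_ft_force(),get_ft_torque()]); wait(dt)
    a=np.array(a);m=a.mean(0)
    return np.array([m[:2]@X,m[:2]@Y,m[2],m[5]])
E
python3 - <<'E'
from h import *
move_pose(tcp_for(-34,-86,.08),Q);wait(.2)
z=ft(20,.02);print("zero",z);np.save("zero.npy",z)
movel(tcp_for(-34,-86,.019),Q,v=.06,until_force=6);wait(.1)
print(nose(),ft()-z,get_time())
T=wristT();im=read_camera("wrist");cv2.imwrite("pics/w5.png",im[:,:,::-1]);np.save("w5T.npy",T)
E
```

```text
zero [-8.35054604e-02 -2.81619632e-02 -6.80867817e-01 -6.00018488e-04]
(array([-33.67291649, -86.09921548]), np.float64(19.406681617581857)) [ 0.06211612 -0.10209597  0.20342951  0.00847759] 11.35
```

View pics/w5.png

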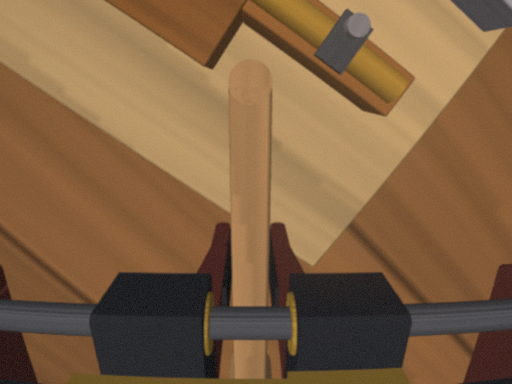

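The nose at (250,82) is clear of the block, and the step's inner corner is at about (245,12), straight ahead along the stick.

```bash
python3 - <<'E'
from h import *
T=np.load("w5T.npy")
p=px2w("wrist",[(250,82),(244,13),(209,66),(385,114)],.0415,T)[:,:2]
j=(p-O)@np.c_[X,Y]*1000;print("nose,corner,outer,rear-out",j)
d=j[2]-j[1];print("step face angle",np.degrees(np.arctan2(-d[1],-d[0])));d=j[1]-j[3];print("long face",np.degrees(np.arctan2(d[1],d[0]))-90, np.linalg.norm(d))
E
```

```text
nose,corner,outer,rear-out [[ -34.23808674  -85.85357242]
 [ -14.28380314  -69.06729903]
 [ -38.46107404  -68.93314532]
 [ -12.0467012  -138.91068526]]
step face angle -0.3179168725665543
long face 1.8345715993585259 69.87920452723607
```

```bash
python3 - <<'E'
from h import *
z=np.load("zero.npy")
for n in [(-24,-79),(-16,-73),(-4,-64)]:
    r=movel(tcp_for(*n),Q,v=.03,until_force=9);wait(.05)
    print(r,nose(),(ft(6)-z).round(2),get_time())
    if r:break
T=wristT();im=read_camera("wrist");cv2.imwrite("pics/w6.png",im[:,:,::-1]);np.save("w6T.npy",T)
E
```

```text
False (array([-24.08529079, -78.87932265]), np.float64(18.937904875832988)) [-0.19  0.07 -0.27 -0.01] 12.1083
False (array([-15.71461098, -72.9112305 ]), np.float64(19.047004277992684)) [ 0.12 -0.16  0.21  0.  ] 12.7417
False (array([ -3.7562667, -63.9091697]), np.float64(19.035180832097396)) [ 0.11 -0.03  0.2  -0.  ] 13.5417
```

View pics/w6.png

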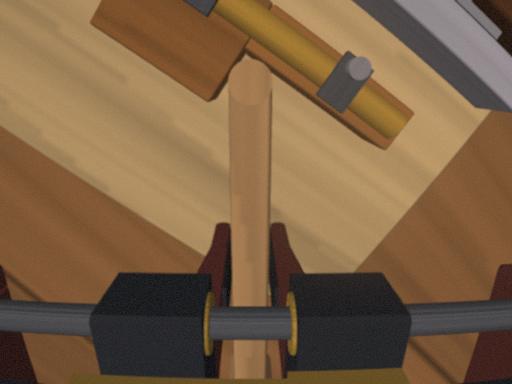

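```bash
python3 - <<'E'
from h import *
im=cv2.imread("pics/w6.png")
cv2.imwrite("pics/w6b.png",cv2.resize(im[0:160,80:440],None,fx=2.2,fy=2.2,interpolation=cv2.INTER_CUBIC))
T=np.load("w6T.npy")
p=px2w("wrist",[(250,82),(246,44),(209,99),(388,148)],.0415,T)[:,:2]
j=(p-O)@np.c_[X,Y]*1000;print("nose,corner,outer,rear-out",j)
d=j[2]-j[1];print("step face angle",np.degrees(np.arctan2(-d[1],-d[0])));d=j[1]-j[3];print("long face",np.degrees(np.arctan2(d[1],d[0]))-90, np.linalg.norm(d))
E
```

```text
nose,corner,outer,rear-out [[  -4.30100227  -63.77493577]
 [   6.66494649  -54.1909987 ]
 [ -19.26460462  -53.9625486 ]
 [   7.75833755 -127.26327972]]
step face angle -0.5047865281313455
long face 0.8572610183463922 73.08046084994214
```

View pics/w6b.png

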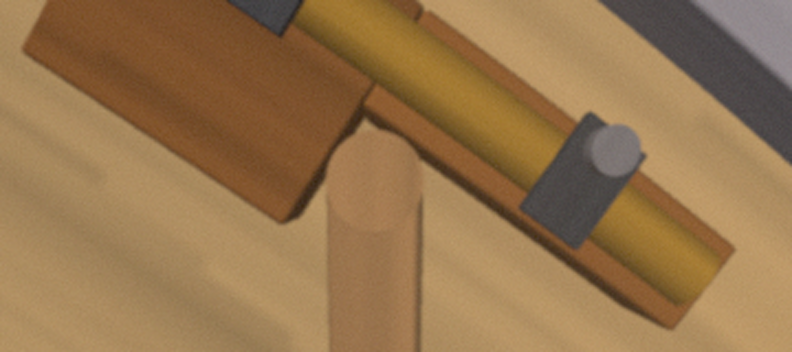

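```bash
python3 - <<'E'
from h import *
T=np.load("w6T.npy")
f=lambda p,z:((px2w("wrist",p,z,T)[:,:2]-O)@np.c_[X,Y]*1000).round(1)
print(f([(80+690/2.2,0),(440,85/2.2)],.043),f([(80+600/2.2,0),(440,165/2.2)],.014),f([(80+600/2.2,0),(440,165/2.2)],.012))
# block fence-side rear corner & edge
print(f([(80+735/2.2,250/2.2),(80+425/2.2,12/2.2)],.042))
E
```

```text
[[  53.2  -90.8]
 [  53.9 -115.2]] [[  53.7  -80.9]
 [  53.5 -137.3]] [[  54.4  -81.1]
 [  54.2 -138.2]]
[[  25.3 -126.6]
 [  24.2  -54.6]]
```

The nose is seated in the corner and the block is square. The fence is about 28 mm away from its face.

```bash
python3 - <<'E'
from h import *
z=np.load("zero.npy")
r=movel(tcp_for(18,-48),Q,v=.03,until_force=9);wait(.05)
print(r,nose(),(ft(6)-z).round(2),get_time())
x,y=18,-48
while x<30 and not r:
    x+=.7;y+=.4
    r=movel(tcp_for(x,y),Q,v=.02,until_force=8);wait(.03)
    F=ft(6)-z;print(r,round(x,2),nose()[0].round(2),F.round(2),round(get_time(),2))
    if F[0]<-3.0: break
E
```

```text
False (array([ 18.22647877, -47.98926324]), np.float64(19.059400228271333)) [0.01 0.14 0.18 0.01] 14.8
False 18.7 [ 18.54 -47.63] [-1.08 -0.37  0.54  0.02] 15.18
False 19.4 [ 19.2  -47.19] [-2.   -0.82  0.67  0.  ] 15.57
False 20.1 [ 20.17 -46.72] [-2.01 -0.87  0.13  0.04] 15.95
False 20.8 [ 20.9  -46.34] [-1.45 -0.15  0.13  0.04] 16.33
False 21.5 [ 21.56 -45.96] [-1.34 -0.51  0.1   0.02] 16.72
False 22.2 [ 22.23 -45.6 ] [-1.16 -0.23  0.19  0.04] 17.1
False 22.9 [ 22.96 -45.17] [-1.18 -0.49  0.39  0.03] 17.48
False 23.6 [ 23.68 -44.79] [-0.88 -0.33 -0.16  0.03] 17.87
False 24.3 [ 24.37 -44.38] [-1.29 -0.29  0.26  0.02] 18.25
False 25.0 [ 24.98 -44.01] [-1.76 -0.81  0.17  0.01] 18.63
False 25.7 [ 25.35 -43.66] [-3.45 -2.43  0.92  0.02] 19.02
```

```bash
python3 - <<'E'
from h import *
z=np.load("zero.npy")
T=wristT();im=read_camera("wrist");np.save("w7T.npy",T)
cv2.imwrite("pics/w7b.png",cv2.resize(im[0:200,80:440,::-1],None,fx=2.2,fy=2.2,interpolation=cv2.INTER_CUBIC))
print((ft(10)-z).round(2))
E
```

```text
[-4.18 -2.58  0.84  0.02]
```

View pics/w7b.png

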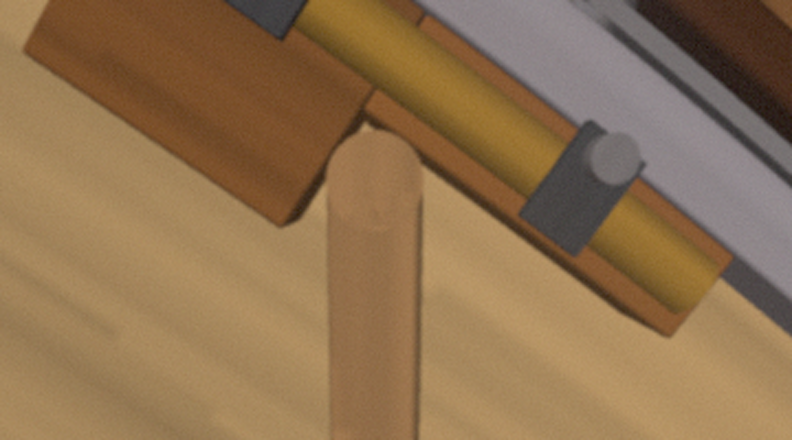

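The block's flat side lies along the fence, square, with the nose in the corner. I'll increase the pressure to about 6.5 N.

```bash
python3 - <<'E'
from h import *
z=np.load("zero.npy")
x,y=25.7,-43.6
F=ft(8)-z
while F[0]>-6.0 and x<29:
    x+=.4; y+=.2
    movel(tcp_for(x,y),Q,v=.02,until_force=6);wait(.05)
    F=ft(8)-z;print(round(x,2),nose()[0].round(2),F.round(2),round(get_time(),2))
wait(.3);print((ft(10)-z).round(2))
E
```

```text
26.1 [ 25.57 -43.49] [-5.17 -3.44  1.34  0.01] 19.8
26.5 [ 25.69 -43.38] [-5.95 -3.76  2.23 -0.01] 20.23
26.9 [ 25.84 -43.27] [-6.78 -5.13  2.45 -0.02] 20.67
[-6.74 -4.87  2.92 -0.02]
```

```bash
cat > feed.py <<'E'
from h import *
import sys
def feed(x,y,yend,step,v=.02,tgt=-6.5,fymax=13):
    z=np.load("zero.npy")
    while y<yend:
        y=min(y+step,yend)
        r=movel(tcp_for(x,y),Q,v=v,until_force=6)
        F=ft(5,.02)-z;n,zz=nose()
        print(r,f"cmd {x:.2f} {y:.1f} at {n[0]:.2f} {n[1]:.2f} z {zz:.1f}",F.round(2),round(get_time(),2))
        x+=np.clip(-(tgt-F[0])*.25,-.5,.5)*1.0
        if F[0]<-10 or F[1]<-fymax or F[0]>-2: print("halt");break
    return x,y
E
python3 - <<'E'
from feed import *
print(feed(26.9,-43.2,-20,4))
E
```

```text
False cmd 26.90 -39.2 at 26.15 -39.69 z 18.9 [-6.2  -6.1   1.96 -0.13] 21.56
False cmd 26.98 -35.2 at 26.18 -35.74 z 18.9 [-6.05 -6.39  2.19 -0.17] 21.99
False cmd 27.09 -31.2 at 26.19 -31.77 z 18.9 [-6.4  -6.71  2.11 -0.15] 22.43
False cmd 27.11 -27.2 at 26.19 -27.78 z 18.9 [-6.97 -6.93  2.07 -0.18] 22.86
False cmd 27.00 -23.2 at 26.14 -23.76 z 18.9 [-6.51 -6.52  2.21 -0.16] 23.29
False cmd 27.00 -20.0 at 26.17 -20.55 z 18.9 [-6.52 -6.23  1.75 -0.16] 23.68
(np.float64(26.991541492881243), -20)
```

```bash
python3 - <<'E'
from feed import *
print(feed(26.99,-20,62,5))
T=wristT();im=read_camera("wrist");cv2.imwrite("pics/w8.png",im[:,:,::-1])
E
```

```text
False cmd 26.99 -15.0 at 26.13 -15.53 z 18.9 [-5.9  -6.5   1.86 -0.13] 24.17
False cmd 27.14 -10.0 at 26.17 -10.56 z 18.9 [-6.43 -6.62  2.65 -0.15] 24.65
False cmd 27.16 -5.0 at 26.15 -5.56 z 18.9 [-6.36 -6.8   2.72 -0.16] 25.13
False cmd 27.19 0.0 at 26.19 -0.56 z 18.9 [-6.61 -7.11  2.51 -0.14] 25.62
False cmd 27.16 5.0 at 26.18 4.43 z 18.9 [-6.19 -6.26  2.42 -0.15] 26.1
False cmd 27.24 10.0 at 26.18 9.45 z 18.9 [-6.37 -7.25  3.05 -0.15] 26.58
False cmd 27.27 15.0 at 26.21 14.41 z 18.9 [-6.37 -6.92  2.42 -0.16] 27.07
False cmd 27.30 20.0 at 26.20 19.42 z 18.9 [-6.83 -7.25  2.79 -0.18] 27.55
False cmd 27.22 25.0 at 26.14 24.44 z 18.9 [-6.4  -6.44  2.79 -0.17] 28.03
False cmd 27.24 30.0 at 26.15 29.44 z 18.9 [-6.41 -6.96  2.57 -0.16] 28.52
False cmd 27.27 35.0 at 26.18 34.42 z 18.9 [-6.62 -7.14  2.86 -0.16] 29.0
False cmd 27.24 40.0 at 26.11 39.43 z 18.8 [-6.44 -7.05  3.07 -0.2 ] 29.48
False cmd 27.25 45.0 at 26.15 44.42 z 18.9 [-6.36 -7.08  3.11 -0.19] 29.97
False cmd 27.29 50.0 at 26.14 49.44 z 18.9 [-6.32 -6.98  3.13 -0.21] 30.45
False cmd 27.33 55.0 at 26.15 54.42 z 18.9 [-6.3  -7.21  3.42 -0.18] 30.93
False cmd 27.38 60.0 at 26.16 59.37 z 18.9 [-6.29 -7.15  3.17 -0.19] 31.42
False cmd 27.43 62.0 at 26.17 61.34 z 18.9 [-6.78 -7.45  3.62 -0.2 ] 31.75
(np.float64(27.363163829574077), 62)
```

View pics/w8.png

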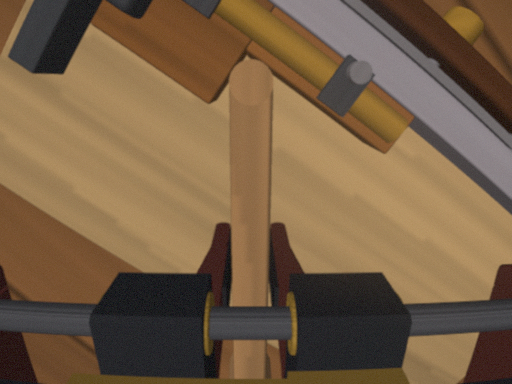

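The block is still seated and tight to the fence, and the stop is about 12 mm ahead. I'll slow down for the contact.

```bash
python3 - <<'E'
from feed import *
x,y=feed(27.36,62,70,2,v=.015,fymax=11)
x,y=feed(x,y,80,1,v=.015,fymax=11)
wait(.3);print((ft(10)-np.load("zero.npy")).round(2),x,y)
T=wristT();im=read_camera("wrist");cv2.imwrite("pics/w9.png",im[:,:,::-1])
E
```

```text
False cmd 27.36 64.0 at 26.12 63.31 z 18.9 [-6.61 -7.22  3.53 -0.22] 32.17
False cmd 27.33 66.0 at 26.12 65.29 z 18.9 [-6.65 -7.36  3.09 -0.21] 32.53
False cmd 27.30 68.0 at 26.07 67.32 z 18.8 [-6.38 -7.83  3.47 -0.24] 32.9
False cmd 27.33 70.0 at 26.11 69.30 z 18.9 [-6.45 -7.52  3.4  -0.23] 33.27
False cmd 27.34 71.0 at 26.11 70.26 z 18.9 [-6.3  -8.18  3.37 -0.24] 33.6
False cmd 27.39 72.0 at 26.09 71.24 z 18.8 [-6.23 -8.29  3.42 -0.22] 33.93
False cmd 27.46 73.0 at 26.11 72.24 z 18.9 [-6.51 -8.45  3.41 -0.25] 34.27
False cmd 27.45 74.0 at 26.11 73.20 z 18.8 [-7.05 -8.62  3.98 -0.27] 34.6
False cmd 27.32 75.0 at 26.03 74.24 z 18.8 [-6.65 -7.97  3.18 -0.24] 34.93
False cmd 27.28 76.0 at 25.92 74.91 z 18.8 [ -6.51 -10.08   3.22  -0.36] 35.27
False cmd 27.27 77.0 at 25.59 75.42 z 18.7 [ -7.   -13.89   3.33  -0.54] 35.6
halt
[ -7.36 -13.77   2.87  -0.55] 27.14904999160447 77
```

View pics/w9.png

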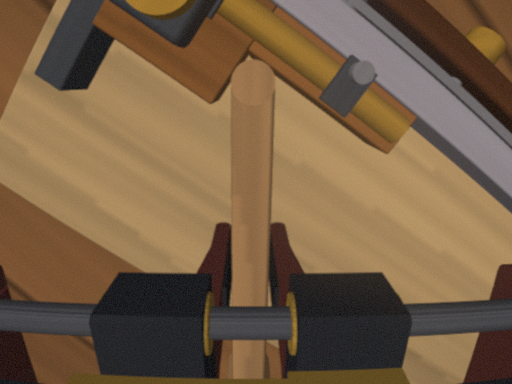

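The block is on the stop with about 6 N. I'll back the nose out of the corner slowly, diagonally, then check.

```bash
python3 - <<'E'
from h import *
z=np.load("zero.npy")
movel(tcp_for(24.5,74.5),Q,v=.006);print((ft(5)-z).round(2),nose())
movel(tcp_for(21,71),Q,v=.01);print((ft(5)-z).round(2),nose())
movel(tcp_for(5,58),Q,v=.03)
T=wristT();im=read_camera("wrist");cv2.imwrite("pics/w10.png",im[:,:,::-1]);np.save("w10T.npy",T)
print(get_time(),(ft(5)-z).round(2))
E
```

```text
[ 0.45 -3.43 -1.65 -0.2 ] (array([24.99120856, 74.58530411]), np.float64(19.08430277585837))
[0.15 0.03 0.21 0.01] (array([21.03020349, 71.03323616]), np.float64(19.021124619714776))
38.5833 [ 0.08  0.02  0.18 -0.02]
```

View pics/w10.png

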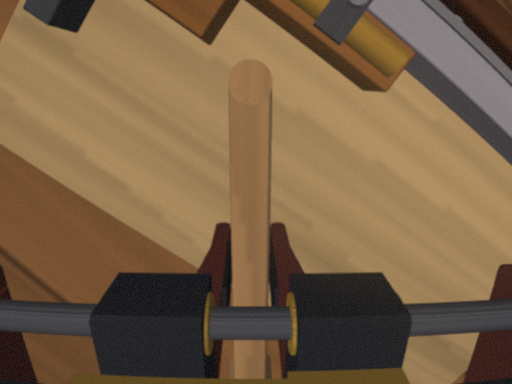

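```bash
python3 - <<'E'
from h import *
movel(tcp_for(-30,40,.06),Q,v=.1)
movel(tcp_for(-30,40,.2),Q,v=.15)
q=down(np.radians(-79.5))
move_pose([0.56,0.005,.3],q);wait(.2)
T=wristT();im=read_camera("wrist");cv2.imwrite("pics/w11.png",im[:,:,::-1]);np.save("w11T.npy",T);print(get_time())
cv2.imwrite("pics/w11b.png",cv2.resize(im[0:200,0:266,::-1],None,fx=3,fy=3,interpolation=cv2.INTER_CUBIC))
E
```

```text
41.3083
```

View pics/w11b.png

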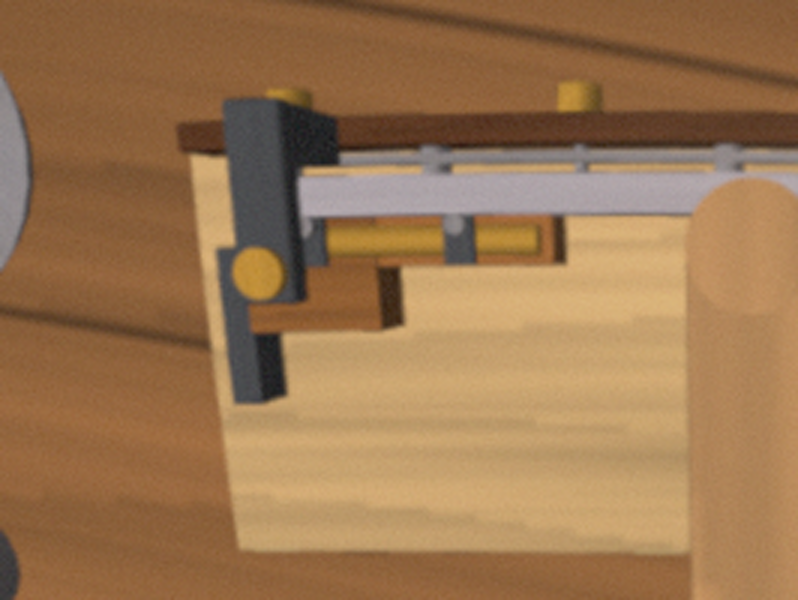

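The block sits flush with the fence and its front end meets the stop (crop around (250,320)). Now I'll lay the stick back on the bench where it came from.

```bash
python3 - <<'E'
from h import *
q=down(np.radians(-97.2))
move_pose([0.4887,-0.3016,.1],q);wait(.2)
movel([0.4887,-0.3016,.02],q,v=.08)
print(movel([0.4887,-0.3016,.0035],q,v=.015,until_force=4),get_tcp_pos());wait(.1)
print(get_ft_force())
command_gripper(0.6);wait(.2)
print(get_grip_width())
movel([0.4887,-0.3016,.12],q,v=.1);wait(.3)
T=wristT();im=read_camera("wrist");cv2.imwrite("pics/w12.png",im[:,:,::-1]);np.save("w12T.npy",T)
im=read_camera("scene");cv2.imwrite("pics/s12.png",im[:,:,::-1])
im=read_camera("top");cv2.imwrite("pics/t12.png",cv2.resize(im[120:208,168:292,::-1],None,fx=6.4,fy=6.4,interpolation=cv2.INTER_CUBIC))
print(get_time())
E
```

```text
True [ 0.48857983 -0.30150716  0.00396955]
[0.58772957 0.27821212 4.93542025]
0.59831787729058
47.825
```

View pics/w12.png

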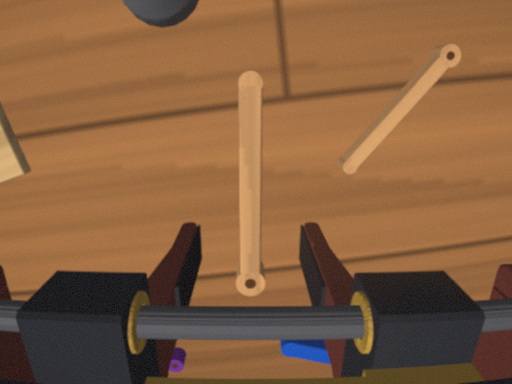

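View pics/t12.png

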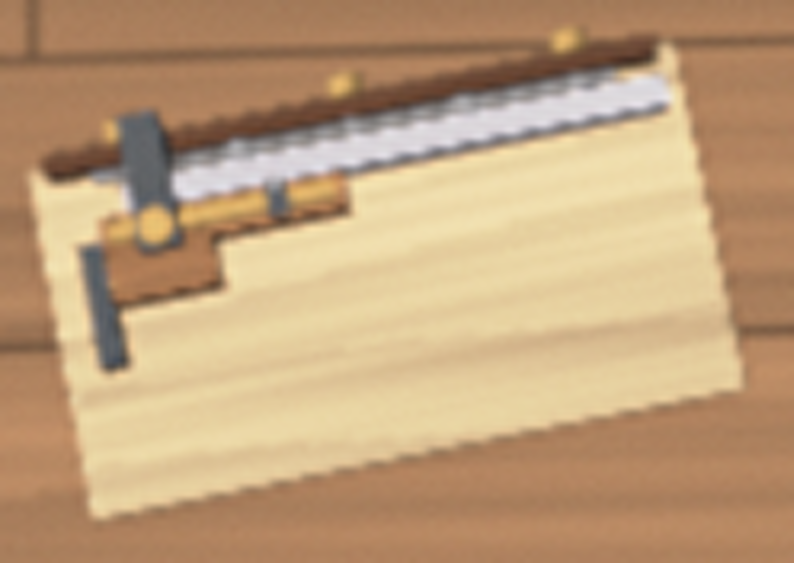

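View pics/s12.png

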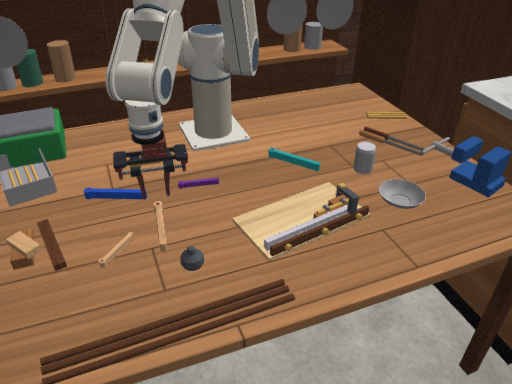

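The stick lies flat on the bench, from (250,82) to (250,284) in the wrist view. The block is against the fence and the stop, and the gripper is clear.

```bash
python3 - <<'E'
from station import *
wait(.3);print(get_qvel());job_done();print(get_time())
E
```

```text
[-1.62619617e-04  7.80397860e-04  1.83326820e-04 -1.05520141e-03
 -3.23736666e-05 -8.39400726e-05]
the job is handed in; nothing more can be done
the job is handed in; nothing more can be done
```

I picked up the larger pale stick, set its nose in the step and found the fence by feel, at about jig x = 54 mm. I pressed the block square and fed it to the stop. I then backed out slowly, laid the stick back where it started on the bench and handed the job in at about 48 s.

- **Forces:** during the feed the wrist read about 6 to 7 N toward the fence. Forward force was 6 to 8.6 N while feeding and about 14 N on the stop, of which I put roughly 6 N on the stop itself. These are wrist readings, so the true contact forces on the fence and stop are inferred.
- **Final pictures:** the block is flush with the fence and stop, the stick lies flat off the board, the gripper is clear of everything, and the weight, tin and pan look unmoved. I did not measure the last gaps or the remaining angle, only judged them in the pictures.
- **Unexplained:** up to 4 N of upward force built up on the tool during the feed, but the block did not visibly tip or lift. No other check failed or disagreed.

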